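# Stand the flower pots on their saucers before painting

## Robot

A 6-joint arm with a two-finger parallel gripper is mounted at the origin on the work surface. World frame = base frame: x ahead of the robot, y to its left, z up, the work surface at z = 0. Lengths are in m, angles in degrees, forces in N, time in s.
With the tool pointing down it reaches from about 0.325 to 0.85 m from the base axis. Payload 15.5 kg.
Tool frame: the origin (TCP) lies at the very end of the fingers, on their centre line; the grasp point (between the pads) lies arm.grip_depth behind it (arm.grip_depth is the distance from the TCP to the grasp point, in m); z points along the fingers, y is the direction in which the jaws open and shut (so a half turn about z gives the same grasp; the last joint's range is limited). The gripper opens to 91 mm and grips with 3 to 60 N. Pads are 32 mm wide; open, the fingers measure 118 mm over their backs; the gripper's body (76 mm by 178 mm) begins 60 mm behind the grasp point.
Start: joints at [-5.472, 28.281, 77.091, -0, 74.628, -5.472], TCP at [0.625, 0, 0.214] pointing down, gripper open.
Joint ranges: [-166.48, 166.48], [-47.26, 123.95], [12.59, 153.08], [-70.14, 250.14], [6.76, 159.57], [-176.63, 176.63]. Speed limits (degrees/s): [108.29, 108.29, 147.25, 172.46, 172.46, 172.46].

## Interface

Orientations are given as a 3x3 rotation matrix whose columns are the frame's x, y, z axes.
In Python, from rig import arm gives the robot as it stands. Calls block until the motion is done:
- arm.move_to(position, orientation): joint-space move of the TCP to a pose.
- arm.move_l(position, orientation=None, feed=0.15): straight line of the TCP; orientation=None keeps the orientation; feed is the mean speed in m/s.
- arm.move_joints(angles): joint-space move.
- arm.grip(opening): finger opening in m; the grip force is fixed at half the most; returns when the fingers have stopped.
- arm.sleep(seconds).
- arm.solve_ik(position, orientation): joint angles nearest the present ones, or None.
- arm.snapshot(name): name is "scene" or "side" or "wrist"; returns the picture (420x560x3 uint8, red, green, blue); there is no depth.
- arm.get_calibration(name): a dict with "intrinsics" (3x3 intrinsics, pixels), "cam_to_world" (4x4, takes a point from camera to world coordinates). Camera axes: x right, y down, z forward; pixel columns grow to the right and rows downward; lengths in m; the calibration is good to about 2 mm. A picture is of the moment at which its call begins: read the wrist's pose just before it. get_calibration takes no time and is no camera call; for the wrist camera it gives the pose at the moment of the call.
A pose or a line that the arm cannot do raises arm.Unreachable and nothing moves.
- arm.sign_off(): hands the job in, once; it reports no verdict.
Readings, each from a call of its own:
- arm.current_t(): time.
- arm.current_joint_positions(): joint angles.
- arm.current_dq(): joint speeds.
- arm.current_tau(): joint torques, N m.
- arm.current_ee_pos(): TCP position.
- arm.current_tool_rot(): TCP orientation.
- arm.current_force(): force on the tool from outside, world axes, zero at the start.
- arm.current_torque(): the same for the moment, N m.
- arm.current_width(): finger opening in m.
Only numpy, scipy, OpenCV 4.12 (cv2) and the standard library are available. Lean on these libraries where they do the work, as an engineer would, in place of code of your own. Each camera call takes 0.05 s, during which the arm holds its last target. There are 200 camera calls.

## Task

The four bare terracotta pots are about to be painted: stand each one upright and flat inside its own saucer, the square pot in the square saucer and the three round pots in the round saucers by size (largest in largest, middle in middle, smallest in smallest). Set them down gently without dropping them, and leave the saucers, the yellow squeeze bottle and the white water cup where they are.

Things in the scene. Friction and masses are not known exactly. Their poses are not given: they have to be found in the camera images.
- pot_large_mid (a point): The largest of three round flower pots of plain terracotta, empty, open at the top, standing upright on the table: rim 66 mm across outside, foot 52 mm across, 64 mm tall; the top 16 mm is an upright collar of the full rim width with a 4 mm wall, below it the pot narrows to the foot; about 160 g. The point lies on its axis half-way up, 32 mm above its underside; z points up out of the mouth.
- pot_medium_mid (a point): The middle-sized of three round flower pots of plain terracotta, empty, open at the top, standing upright on the table: rim 52 mm across outside, foot 39 mm across, 54 mm tall; the top 16 mm is an upright collar of the full rim width with a 4 mm wall, below it the pot narrows to the foot; about 90 g. The point lies on its axis half-way up, 27 mm above its underside; z points up out of the mouth.
- pot_small_mid (a point): The smallest of three round flower pots of plain terracotta, empty, open at the top, standing upright on the table: rim 39 mm across outside, foot 26 mm across, 44 mm tall; the top 16 mm is an upright collar of the full rim width with a 4 mm wall, below it the pot narrows to the foot; about 50 g. The point lies on its axis half-way up, 22 mm above its underside; z points up out of the mouth.
- pot_square_mid (a point): The only square flower pot, plain terracotta, empty, open at the top, standing upright on the table: 50 mm tall, the top 18 mm is a collar 48 x 48 mm outside with a 5 mm wall, the body below is 38 x 38 mm; about 110 g. The point lies on its axis half-way up, 25 mm above its underside; x and y are square to its sides, z up.
- saucer_large: The largest of three round saucers of plain terracotta, empty, loose on the table: 81 mm across outside, 71 mm across inside, 10 mm tall, floor 4 mm thick, the inside is 6 mm deep. It belongs to the largest round pot. The origin is the centre of its underside, on the table; z up.
- saucer_medium: The middle-sized of three round saucers of plain terracotta, empty, loose on the table: 68 mm across outside, 58 mm across inside, 10 mm tall, floor 4 mm thick, the inside is 6 mm deep. It belongs to the middle-sized round pot. The origin is the centre of its underside, on the table; z up.
- saucer_small: The smallest of three round saucers of plain terracotta, empty, loose on the table: 54 mm across outside, 44 mm across inside, 10 mm tall, floor 4 mm thick, the inside is 6 mm deep. It belongs to the smallest round pot. The origin is the centre of its underside, on the table; z up.
- saucer_square: The only square saucer, plain terracotta, empty, loose on the table: 66 x 66 mm outside, 58 x 58 mm inside, 10 mm tall, floor 4 mm thick, the inside is 6 mm deep. It belongs to the square pot, which fits inside it turned any way. The origin is the centre of its underside, on the table; x and y are square to its sides, z up.
- squeeze_bottle: A yellow plastic squeeze bottle with a white nozzle, 50 mm across, 158 mm tall, standing loose among the pots; the tallest thing among them. Not to be moved. The origin is the centre of its underside; z up.
- water_cup: A round white plastic cup for rinsing brushes, open at the top, 68 mm across at the rim, 85 mm tall, standing loose among the pots. Not to be moved. The origin is the centre of its underside; z up.
Things that resemble listed ones, but are neither listed nor needed, are in the scene too. Leave any purple look-alike of the saucer_small alone.

How it is judged:
By the outcome, as a careful person would: the job done as asked, in the order asked, and still so for the second after the job is handed in, with the robot touching nothing.
It also fails if it takes over 122 s, if anything falls off the work surface, if the arm or the gripper's body presses on something with over 40 N, if the wrist force passes 120 N, or if a joint passes its speed limit or range.

## Working session

There is one attempt and no reset: what is moved stays moved. The work goes in short steps, each a Python script; the robot and the scene stay as the last script left them, time stands still between calls to the robot, and variables do not carry over. Pictures are saved under pics/ and viewed, about 12 in all and at most 16, crops included, and the job is handed in when it is done.

```bash
mkdir -p pics; ls; python3 - <<'E'
from rig import arm
import cv2,numpy as np
for n in("scene","side","wrist"):
    c=arm.get_calibration(n);print(n,np.round(c["intrinsics"],1).tolist(),np.round(c["cam_to_world"],3).tolist())
    cv2.imwrite(f"pics/{n}0.png",arm.snapshot(n)[:,:,::-1])
print(arm.grip_depth,arm.current_tool_rot(),arm.current_t(),arm.current_width())
E
```

```text
pics
scene [[485.8, 0.0, 282.2], [0.0, 485.8, 209.6], [0.0, 0.0, 1.0]] [[-0.825, 0.481, -0.298, 0.842], [0.565, 0.702, -0.433, 0.497], [0.001, -0.526, -0.851, 1.039], [0.0, 0.0, 0.0, 1.0]]
side [[485.0, 0.0, 284.2], [0.0, 485.0, 213.9], [0.0, 0.0, 1.0]] [[0.76, -0.393, 0.518, -0.206], [-0.65, -0.431, 0.626, -0.819], [-0.022, -0.812, -0.583, 0.859], [0.0, 0.0, 0.0, 1.0]]
wrist [[293.6, 0.0, 279.6], [0.0, 293.6, 213.4], [0.0, 0.0, 1.0]] [[1.0, 0.0, -0.002, 0.626], [-0.0, -0.97, -0.243, 0.069], [-0.002, 0.243, -0.97, 0.385], [0.0, 0.0, 0.0, 1.0]]
0.0188 [[ 7.41004194e-06  9.99999559e-01 -9.38779500e-04]
 [ 9.99999994e-01 -7.30520141e-06  1.11680866e-04]
 [ 1.11673958e-04 -9.38780322e-04 -9.99999553e-01]] 0.15 0.09093074024987202
```

View pics/scene0.png

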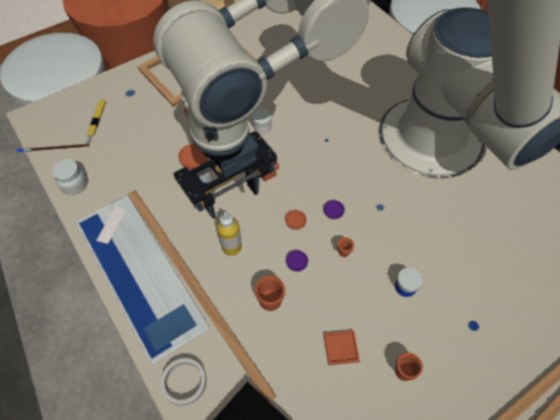

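View pics/side0.png

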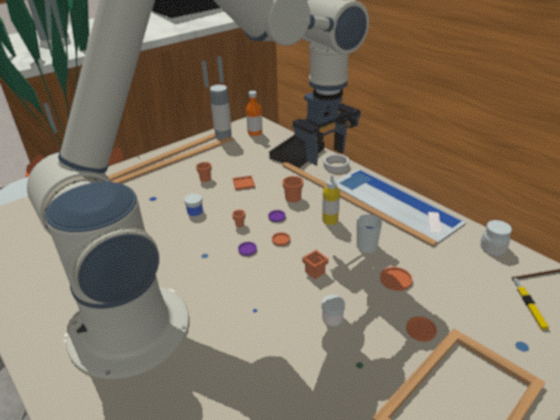

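The side view shows every target: pots at (204,171) medium, (239,218) small, (292,189) large and (316,264) square. Saucers are at (243,183) square, (281,239) small, and (396,278) and (422,328) for the larger two. The bottle is at (331,205) and the cup at (368,234). Next I'll compute rough positions.

```bash
cat > h.py <<'E'
from rig import arm
import cv2,numpy as np
def pt(K,T,u,v,z):
    d=T[:3,:3]@np.linalg.solve(K,[u,v,1.]);return T[:3,3]+d*(z-T[2,3])/d[2]
def cal(n):
    c=arm.get_calibration(n);return np.array(c["intrinsics"]),np.array(c["cam_to_world"])
def mask(im):  # terracotta
    h=cv2.cvtColor(im,cv2.COLOR_RGB2HSV);H,S,V=cv2.split(h)
    m=(((H<12)|(H>174))&(S>125)&(V>50)).astype(np.uint8)*255
    return cv2.morphologyEx(m,cv2.MORPH_OPEN,np.ones((3,3)))
def shot(n,name=None):
    c=cal(n);im=arm.snapshot(n)
    if name:cv2.imwrite(f"pics/{name}.png",im[:,:,::-1])
    return im,c
def blobs(im,amin=60):
    cs,_=cv2.findContours(mask(im),cv2.RETR_EXTERNAL,cv2.CHAIN_APPROX_NONE)
    return [c for c in cs if cv2.contourArea(c)>amin]
def R(yaw): # jaw (tool y) direction at yaw deg from world x; tool x = world y rotated
    a=np.radians(yaw);y=np.array([np.cos(a),np.sin(a),0]);z=np.array([0,0,-1.]);return np.c_[np.cross(y,z),y,z]
E
python3 - <<'E'
from h import *
for n in("side","scene"):
    K,T=cal(n);im=cv2.imread(f"pics/{n}0.png")[:,:,::-1].copy()
    for c in blobs(im):
        x,y,w,h=cv2.boundingRect(c);M=cv2.moments(c);u,v=M['m10']/M['m00'],M['m01']/M['m00']
        print(n,(x,y,w,h),cv2.contourArea(c),'z0',pt(K,T,u,v,0.01).round(3)[:2],'z.03',pt(K,T,u,v,.03).round(3)[:2])
K,T=cal("side")
for l,u,v in(("bottle",331,220),("cup",368,248),("cup2",333,320),("paintpot",194,212),("cupb",497,250)):print(l,pt(K,T,u,v,0).round(3))
E
```

```text
side (407, 317, 29, 24) 495.0 z0 [ 0.489 -0.449] z.03 [ 0.473 -0.458]
side (381, 268, 31, 22) 480.5 z0 [ 0.576 -0.308] z.03 [ 0.557 -0.32 ]
side (304, 252, 23, 25) 380.0 z0 [ 0.463 -0.132] z.03 [ 0.447 -0.148]
side (273, 234, 16, 11) 133.0 z0 [0.463 0.008] z.03 [ 0.447 -0.011]
side (234, 211, 10, 15) 101.5 z0 [0.437 0.171] z.03 [0.422 0.148]
side (283, 177, 19, 25) 329.0 z0 [0.661 0.183] z.03 [0.641 0.159]
side (234, 177, 20, 12) 167.5 z0 [0.564 0.319] z.03 [0.546 0.292]
side (197, 163, 13, 18) 148.5 z0 [0.51  0.475] z.03 [0.493 0.444]
side (110, 148, 13, 15) 127.5 z0 [0.334 0.789] z.03 [0.321 0.752]
scene (396, 353, 26, 27) 526.5 z0 [0.482 0.436] z.03 [0.489 0.437]
scene (325, 331, 34, 33) 882.0 z0 [0.573 0.326] z.03 [0.578 0.33 ]
scene (255, 276, 29, 34) 721.0 z0 [0.628 0.136] z.03 [0.633 0.143]
scene (338, 238, 15, 18) 195.5 z0 [0.416 0.141] z.03 [0.425 0.148]
scene (286, 211, 20, 18) 263.5 z0 [0.471 0.014] z.03 [0.478 0.024]
scene (179, 144, 28, 25) 437.0 z0 [ 0.588 -0.301] z.03 [ 0.592 -0.286]
scene (555, 62, 5, 28) 65.5 z0 [-0.458  0.058] z.03 [-0.433  0.067]
scene (64, 0, 104, 69) 4456.5 z0 [ 0.527 -0.91 ] z.03 [ 0.533 -0.883]
bottle [ 0.64  -0.014  0.   ]
cup [ 0.623 -0.175  0.   ]
cup2 [ 0.367 -0.294  0.   ]
paintpot [0.358 0.298 0.   ]
cupb [ 0.875 -0.413  0.   ]
```

View pics/wrist0.png

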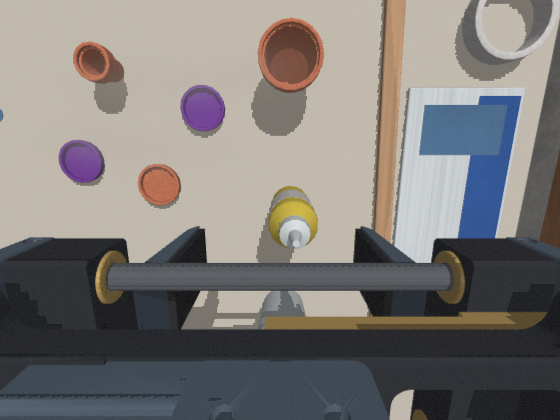

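Start wrist view: large pot at (290,55), small pot at (95,62), small saucer at (159,184), purple decoys at (203,108) and (81,161), bottle at (292,220). I'll run a short survey with the wrist camera over the other items.

```bash
cat >> h.py <<'E'
def proj(c,K,T,z):
    return np.array([pt(K,T,u,v,z)[:2] for u,v in c.reshape(-1,2)])
from scipy.optimize import least_squares
def circ(c,K,T,z):   # circle through the arc of the silhouette farthest from the camera
    P=proj(c,K,T,z);m=(P.max(0)+P.min(0))/2;d=m-T[:2,3];d/=np.linalg.norm(d)+1e-9
    Q=P[(P-m)@d>-0.003]
    for k in range(2):
        f=least_squares(lambda p:np.hypot(*(Q-p[:2]).T)-p[2],[*m,.03],loss='soft_l1',f_scale=.001)
    return f.x,np.abs(f.fun).mean()
def rect(c,K,T,z):
    P=proj(c,K,T,z).astype(np.float32);return cv2.minAreaRect(P*1000)
def report(im,c,tag=''):
    K,T=c
    for b in blobs(im,250):
        x,y,w,h=cv2.boundingRect(b)
        if x<2 or y<2 or x+w>558 or y+h>235:print(tag,'edge',(x,y,w,h));continue
        for z in(.01,.044,.054,.064):
            f,e=circ(b,K,T,z);print(tag,(x,y,w,h),'z',z,'xy',f[:2].round(4),'D',round(2000*f[2],1),'e',round(1000*e,2))
        print('   rect z.01',rect(b,K,T,.01),'z.05',rect(b,K,T,.05))
E
python3 - <<'E'
from h import *
report(*shot("wrist"),"start")
for i,p in enumerate([(.52,.27,.25),(.46,-.21,.22),(.53,-.46,.26)]):
    arm.move_to(p,arm.current_tool_rot() if 0 else R(0));
    report(*shot("wrist",f"w{i+1}"),f"w{i+1}")
print(arm.current_t())
a=[cv2.imread(f"pics/w{i}.png")[:260] for i in(1,2,3)]
cv2.imwrite("pics/survey.png",cv2.resize(np.vstack(a),None,fx=.75,fy=.75))
E
```

```text
start (138, 170, 42, 35) z 0.01 xy [0.4665 0.0097] D 44.2 e 1.05
start (138, 170, 42, 35) z 0.044 xy [0.4809 0.015 ] D 40.2 e 0.95
start (138, 170, 42, 35) z 0.054 xy [0.4852 0.0166] D 39.0 e 0.92
start (138, 170, 42, 35) z 0.064 xy [0.4894 0.0182] D 37.8 e 0.9
   rect z.01 ((469.3528137207031, 9.685371398925781), (44.17871856689453, 52.95348358154297), 89.98644256591797) z.05 ((486.01995849609375, 15.985055923461914), (39.466800689697266, 47.3056640625), 89.9864501953125)
start (74, 42, 36, 31) z 0.01 xy [0.4036 0.1603] D 29.7 e 2.41
start (74, 42, 36, 31) z 0.044 xy [0.4238 0.152 ] D 27.0 e 2.2
start (74, 42, 36, 31) z 0.054 xy [0.4297 0.1495] D 26.3 e 2.13
start (74, 42, 36, 31) z 0.064 xy [0.4357 0.1471] D 25.5 e 2.07
   rect z.01 ((405.9023132324219, 163.49697875976562), (43.64619064331055, 30.110462188720703), 11.383219718933105) z.05 ((429.33685302734375, 153.3917694091797), (38.991058349609375, 26.89899444580078), 11.383206367492676)
start (261, 18, 62, 72) z 0.01 xy [0.6361 0.1566] D 77.1 e 3.3
start (261, 18, 62, 72) z 0.044 xy [0.6352 0.1489] D 69.8 e 2.99
start (261, 18, 
[... 1589 characters left out ...]
49
   rect z.01 ((495.25885009765625, -447.95526123046875), (65.87448120117188, 61.684669494628906), 45.26335525512695) z.05 ((498.6421813964844, -442.4588623046875), (59.62113952636719, 55.82904052734375), 45.2638053894043)
w3 (290, 46, 59, 60) z 0.01 xy [ 0.581  -0.3095] D 73.7 e 1.07
w3 (290, 46, 59, 60) z 0.044 xy [ 0.5769 -0.316 ] D 67.8 e 0.98
w3 (290, 46, 59, 60) z 0.054 xy [ 0.5758 -0.3179] D 66.0 e 0.96
w3 (290, 46, 59, 60) z 0.064 xy [ 0.5746 -0.3198] D 64.2 e 0.92
   rect z.01 ((581.072265625, -308.4624328613281), (72.56021118164062, 73.046142578125), 44.48574447631836) z.05 ((576.3095092773438, -316.2079162597656), (65.67210388183594, 66.11195373535156), 44.48553466796875)
4.2667
```

View pics/survey.png

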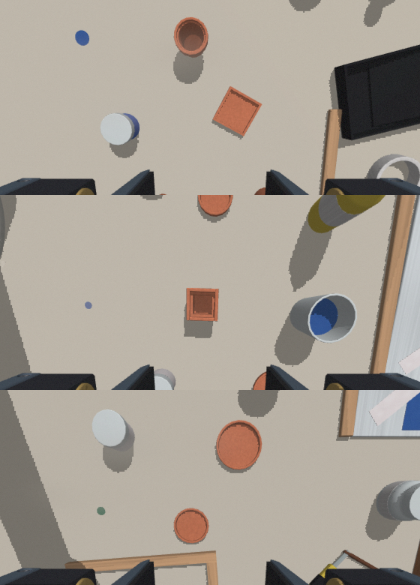

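Survey: medium pot and square saucer in w1, square pot (w2) almost axis-aligned, medium and large saucers in w3. The mask clips rims and missed the medium pot, so I'll widen it and remeasure here.

```bash
python3 - <<'E'
import cv2,numpy as np
for n,pts in(("w3",[(255,180),(255,161),(234,180),(320,48),(292,75),(400,180)]),("w1",[(254,30),(254,50),(236,50),(320,150),(254,90)])):
    h=cv2.cvtColor(cv2.imread(f"pics/{n}.png"),cv2.COLOR_BGR2HSV)
    for u,v in pts:print(n,u,v,h[v,u])
h=cv2.cvtColor(cv2.imread("pics/w3.png"),cv2.COLOR_BGR2HSV)
print(h[180,225:240].tolist())
E
sed -i 's/m=(((H<12).*/m=(((H<14)|(H>170))\&(S>95)\&(V>35)).astype(np.uint8)*255/' h.py
python3 - <<'E'
from h import *
report(*shot("wrist"),"w3")
im=cv2.imread("pics/w1.png")[:,:,::-1].copy();print([cv2.boundingRect(b) for b in blobs(im)])
E
```

```text
w3 255 180 [  8 141 179]
w3 255 161 [  9 122 117]
w3 234 180 [  9 134 126]
w3 320 48 [  8 137 183]
w3 292 75 [  9 130 173]
w3 400 180 [ 18  27 186]
w1 254 30 [  8 127  92]
w1 254 50 [  8 116 123]
w1 236 50 [  8 130 174]
w1 320 150 [  8 144 182]
w1 254 90 [ 18  26 128]
[[19, 29, 187], [20, 28, 185], [17, 26, 187], [20, 25, 184], [18, 28, 185], [19, 26, 187], [13, 49, 183], [8, 122, 174], [8, 142, 183], [9, 134, 126], [8, 138, 152], [8, 138, 178], [8, 141, 177], [8, 139, 178], [8, 139, 180]]
w3 (232, 158, 46, 46) z 0.01 xy [ 0.4944 -0.4469] D 65.5 e 0.33
w3 (232, 158, 46, 46) z 0.044 xy [ 0.4973 -0.4423] D 60.2 e 0.31
w3 (232, 158, 46, 46) z 0.054 xy [ 0.4982 -0.4409] D 58.6 e 0.3
w3 (232, 158, 46, 46) z 0.064 xy [ 0.499  -0.4396] D 57.1 e 0.29
   rect z.01 ((494.1728515625, -446.8097229003906), (65.0576400756836, 64.97587585449219), 0.04577277973294258) z.05 ((497.6589660644531, -441.3999938964844), (58.88453674316406, 58.81038284301758), 0.04624282196164131)
w3 (289, 41, 60, 65) z 0.01 xy [ 0.5814 -0.3046] D 78.7 e 0.29
w3 (289, 41, 60, 65) z 0.044 xy [ 0.5773 -0.3114] D 72.3 e 0.26
w3 (289, 41, 60, 65) z 0.054 xy [ 0.5761 -0.3135] D 70.4 e 0.26
w3 (289, 41, 60, 65) z 0.064 xy [ 0.5749 -0.3155] D 68.6 e 0.25
   rect z.01 ((581.846923828125, -304.60076904296875), (78.31875610351562, 77.94869995117188), 0.035500042140483856) z.05 ((577.013916015625, -312.6849060058594), (70.88695526123047, 70.55264282226562), 0.03708279877901077)
[(343, 291, 24, 15), (340, 250, 14, 13), (285, 116, 63, 65), (232, 23, 45, 50)]
```

```bash
cat >> h.py <<'E'
ZT=.25
def pick(xy,H,D,sq=False,yaw=0,tag='p'):
    xy=np.array(xy)
    arm.move_to([xy[0],xy[1]-.07,ZT-.03],R(0))
    im,(K,T)=shot("wrist",tag)
    best=None
    for b in blobs(im,250):
        if sq:
            (x,y),s,a=rect(b,K,T,H);r=(np.array([x,y])/1000,max(s),a)
        else:
            f,e=circ(b,K,T,H);r=(f[:2],2000*f[2],e*1000)
        if best is None or np.linalg.norm(r[0]-xy)<np.linalg.norm(best[0]-xy):best=r
    c,d,a=best;print('measured',c.round(4),'D',round(d,1),round(a,2),'expect',D,cv2.__name__ and cv2.boundingRect(b))
    assert np.linalg.norm(c-xy)<.03 and abs(d-D)<5
    arm.move_to([*c,ZT-.05],R(yaw)); arm.move_l([*c,H+.02],feed=.2); arm.move_l([*c,H-.027],feed=.08)
    arm.grip(D/1000-.012);w=arm.current_width();print('width',w)
    assert abs(w*1000-D)<5
    arm.move_l([*c,ZT],feed=.2);print('width',arm.current_width(),'t',arm.current_t())
def place(xy,H,yaw=0):
    arm.move_to([*xy,ZT],R(yaw))
    z=H-.027+.004
    arm.move_l([*xy,z+.015],feed=.2);arm.move_l([*xy,z+.003],feed=.05);arm.sleep(.2)
    f0=arm.current_force()[2];k=z+.003
    while k>z-.003:
        k-=.0005;arm.move_l([*xy,k],feed=.02);f=arm.current_force()[2]
        if f-f0>2.5:break
    print('contact dz mm',round((k-z)*1000,2),'dF',round(f-f0,2))
    arm.grip(arm.current_width()+.016);arm.move_l([*xy,H+.05],feed=.1);arm.move_l([*xy,ZT],feed=.3);arm.grip(.091);print('t',arm.current_t())
E
python3 - <<'E'
from h import *
arm.move_l([.53,-.46,.26],R(0)) 
pick((.635,.145),.064,66,tag='pl')
E
```

```text
measured [0.6357 0.151 ] D 63.8 0.25 expect 66 (207, 0, 36, 17)
width 0.06529827889078464
width 0.06476043480411535 t 10.2
```

```bash
python3 - <<'E'
from h import *
place((.5815,-.3047),.064)
arm.move_to([.57,-.40,.25],R(0))
shot("wrist","pl2");shot("side","sl2");print(arm.current_t())
E
```

```text
contact dz mm 0.0 dF 6.69
t 17.4083
17.975
```

View pics/pl2.png

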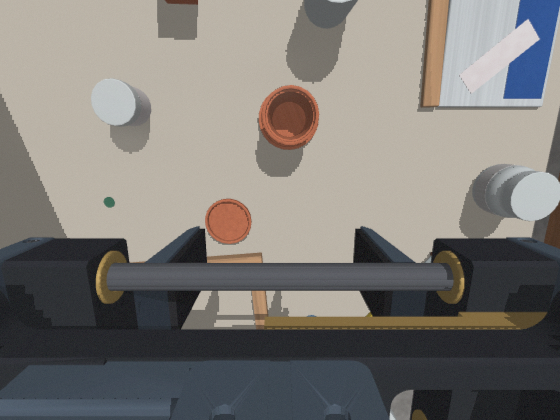

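The large pot sits inside its saucer at (290,117), and contact came exactly at floor height. Next: the medium pot, then the small and square ones.

```bash
python3 - <<'E'
from h import *
pick((.495,.44),.054,52,tag='pm')
place((.4943,-.447),.054)
E
```

```text
measured [0.4923 0.4387] D 49.9 0.23 expect 52 (254, 116, 46, 47)
width 0.05070208343193239
width 0.05063153125968496 t 24.625
contact dz mm 0.0 dF 3.47
t 33.525
```

```bash
python3 - <<'E'
from h import *
pick((.4493,-.1474),.050,48,sq=True,yaw=-1.4,tag='ps')
place((.5703,.326),.050,yaw=-28.1)
pick((.424,.15),.044,39,tag='pt')
E
```

```text
measured [ 0.4491 -0.1474] D 47.5 88.32 expect 48 (274, 0, 43, 19)
width 0.04784354342034903
width 0.0481567154687442 t 38.45
contact dz mm -0.5 dF 8.7
t 46.35
measured [0.425  0.1498] D 37.0 0.27 expect 39 (377, 0, 52, 24)
width 0.037789672289164335
width 0.038138261193925625 t 51.6417
```

```bash
python3 - <<'E'
from h import *
arm.move_to([.468,-.06,.25],R(0))
im,(K,T)=shot("wrist","sm")
for b in blobs(im,250):
    f,e=circ(b,K,T,.01)
    if np.hypot(f[0]-.468,f[1]-.01)<.02:s=f
print(s)
assert abs(s[2]-.026)<.002
place(s[:2],.044)
sides=[]
for i,p in enumerate([(.47,-.06,.22),(.52,.25,.25),(.53,-.46,.26)]):
    arm.move_to(p,R(0));im,_=shot("wrist");sides.append(im[:230,80:480,::-1])
cv2.imwrite("pics/final.png",cv2.resize(np.vstack(sides),None,fx=.85,fy=.85))
arm.move_joints([-5.472,28.281,77.091,0,74.628,-5.472])
shot("side","sf");shot("scene","cf");print(arm.current_t())
a=cv2.imread("pics/sf.png")[140:360,180:460];cv2.imwrite("pics/sf2.png",cv2.resize(a,(763,600),interpolation=cv2.INTER_CUBIC))
E
```

```text
[0.46860272 0.01317537 0.02577241]
contact dz mm -0.5 dF 13.95
t 59.2417
65.35
```

View pics/final.png

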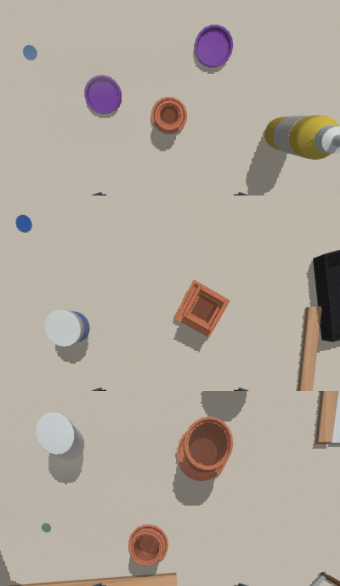

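View pics/sf2.png

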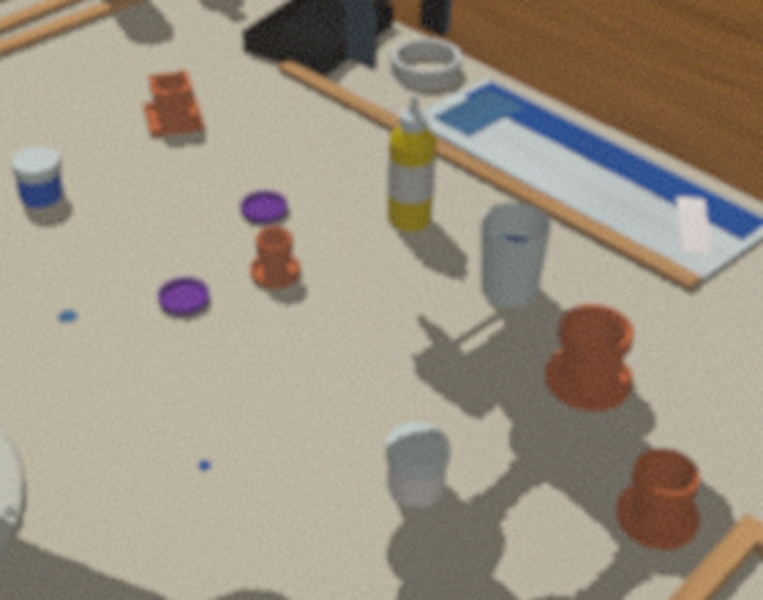

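The final views show all four pots upright in their saucers, and the bottle, cup and purple look-alikes where they were. Each pot made contact within 0.5 mm of the saucer floor height. I'm handing it in.

```bash
python3 -c "
from rig import arm
print(arm.current_width(),arm.current_force());arm.sign_off()"
```

```text
0.09103988171225884 [ 0.26937806 -0.13878935  0.51649302]
the job is handed in; nothing more can be done
```

All four pots are standing upright in their matching saucers, and I handed the job in at about 65 s of the 122 s allowed. I picked each pot by its collar and lowered it slowly until the force reading showed contact. The square pot was turned to line up with its saucer.

- **Seating:** each pot touched down within 0.5 mm of the saucer floor height, with contact forces of about 3–14 N. None was caught on a saucer wall, which would have stopped it about 6 mm higher.
- **Surroundings:** in the last wrist and side pictures, the bottle, cup and purple saucers look unmoved. I judged this by eye and did not re-measure their positions.
- **Gripper:** it was open and touching nothing at hand-in.
- **Disagreements:** my first colour mask clipped the rims and missed the medium pot, so I widened it and re-measured. The round pots, saucers and rims still read about 2 mm under their stated widths, roughly one pixel. The two fixed cameras disagreed by about 1 cm under the first mask, so I relied on the wrist camera.

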